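Start the stage box cover down crosswise

ROBOT

A 6-joint arm with a two-finger parallel gripper is mounted at the origin on a cart in front of the work surface, level with it; the furniture and walls round the work are solid. World frame = base frame: x ahead of the robot, y to its left, z up, the work surface at z = 0. Lengths are in m, angles in rad, forces in N, time in s.
With the tool pointing down it reaches from about 0.275 to 0.875 m from the base axis. Payload 12.5 kg.
Tool frame: the origin (TCP) lies midway between the tips of the shut fingers; the grasp point (between the pads) lies 19 mm behind it; z points along the fingers, y is the line along which they close (so a half turn about z gives the same grasp; the last joint's range is limited). The gripper opens to 85 mm and grips with 20 to 120 N. Pads are 22 mm wide; open, the fingers measure 114 mm over their backs; the gripper's body (76 mm by 85 mm) begins 54 mm behind the grasp point. The pads swing forward as they close: fully open they stand 13 mm farther back than shut.
Start: joints at [-1.215, 0.351, 1.652, -0, 1.139, -0.085], TCP at [0.235, -0.497, 0.231] pointing down, gripper open.
Joint ranges: [-2.75, 2.75], [-0.79, 2.1], [0.01, 2.65], [-1.57, 4.71], [0.07, 3.14], [-2.87, 2.87]. Speed limits (rad/s): [2.22, 2.22, 2.79, 3.14, 3.14, 3.14].

INTERFACE

Orientations are given as a unit quaternion [w, x, y, z].
In Python, from station import monitor, optics, finish_job gives the robot as it stands. The module is installed in compiled form; this text tells all that it offers.
- The arm moves only by the tool apply_moves, never from a script. Its argument "series" is one flat list of numbers, 5 for each row, row after row: the shift along the tool's x, y, z each as a share of 25 mm, from -1 to 1, then the turn about the tool's z as a share of 0.08 rad, from -1 to 1, then the closure, from -1 (fully open) to 1 (shut). In form: [x, y, z, roll, jaw, x, y, z, roll, jaw, ...]. A call has 1 to 8 rows; each row shifts and turns the commanded pose from where the row before left it, along the tool's axes as they then stand; what a row does not reach is not made up. A row lasts 1/8 s, in which the tool goes at most 62.5 mm and 10.7 degrees, less where a joint would pass 70% of its speed; a pose out of reach is approached as far as the arm can. A call with a number of a shift or a turn outside -1 to 1 is refused whole. A call with a gripper value outside its range is refused whole. The fingers move at their own pace and stop on an object; "newtons" is the grip in N (left out, the last holds). Time passes only in rows, so rows that do not move let the fingers close. It gives the time, the measured TCP pose, the force, the opening and the grip force at its end, in the units of the state.
- monitor.get_state(): the state, without advancing time (a new reading comes with each control period).
- optics.camera(name): name is "scene" or "top" or "wrist"; returns (picture, depth): 384x512x3 uint8, red, green, blue; 384x512 float32, m along the optical axis (not along the pixel's ray), 0 where there is no reading.
- optics.camera_params(name): a dict with "K" (3x3 intrinsics, pixels), "origin" and "orientation" of the camera in the world; the wrist camera has in their place "tool_from_camera" (4x4, takes a point from camera to tool coordinates, whose origin is the TCP and whose axes are the flange's). Camera axes: x right, y down, z forward; pixel columns grow to the right and rows downward; lengths in m; the calibration is good to about 2 mm. The wrist camera is an equidistant fisheye: a pixel r from the principal point sees the ray r / f radians off the axis. A picture is of the moment at which its call begins: read the wrist's pose just before it. camera_params takes no time and is no camera call.
- finish_job(): hands the job in; it is judged then, once.
The state is a dict: "time": time; "joints": joint angles; "qvel": joint speeds; "joint_torque": joint torques, N m; "ee_pos": TCP position; "orientation": TCP orientation; "contact_force": force on the tool from outside, world axes, zero at the start; "ft_torque": the same for the moment, N m; "finger_gap": opening from 0.0 (shut) to 1.0 (fully open); "finger_force": force on a finger pad.
Only numpy, scipy, OpenCV 4.12 (cv2) and the standard library are available. Lean on these libraries where they do the work, as an engineer would, in place of code of your own. Each camera call takes 0.05 s, during which the arm holds its last target. There are 200 camera calls.

TASK

The blue cover of the stage box is lying loose under its four wing screws; pull it down flat by starting the first diagonal. Turn the red wing screw clockwise, about a quarter turn, until its wing lines up with the white line beside it on the cover, then do the same to the black wing screw diagonally opposite. Leave the other two screws loose as they are, and let go.

Things in the scene. Friction and masses are not known exactly. Their poses are not given: they have to be found in the camera images.
- wing_red: red wing screw, turned first: wing 40 mm long (x), 12 thick, 32 high. Origin on its axis, at a good pinch point 28 mm above the cover, 14 below its top; z up. Turns clockwise from above (light friction, 0.12 N m), stays where left, stops 36 deg past its line. Starts 64 to 82 deg short of it; lined up when x lies along the cover's x, either way round. Its corner sinks up to 3 mm.
- wing_opposite: black wing screw diagonally opposite the red, turned second: wing 40 mm long (x), 12 thick, 32 high. Origin on its axis, at a good pinch point 28 mm above the cover, 14 below its top; z up. Turns clockwise from above (light friction, 0.12 N m), stays where left, stops 36 deg past its line. Starts 64 to 82 deg short of it; lined up when x lies along the cover's x, either way round. Its corner sinks up to 3 mm.
- wing_left: black wing screw to leave loose, 90 deg counterclockwise (from above) from the red one round the cover. Wing 40 mm long (x), 12 thick, 32 high; origin on its axis 28 mm above the cover. Starts 64 to 82 deg short of its line (the cover's y); turns easily, to be left as it is.
- wing_right: black wing screw to leave loose, 90 deg clockwise (from above) from the red one round the cover. Wing 40 mm long (x), 12 thick, 32 high; origin on its axis 28 mm above the cover. Starts 64 to 82 deg short of its line (the cover's y); turns easily, to be left as it is.
- cover: blue cover, 154 mm square, 6 thick, on a fixed aluminium box turned any way; top at z = 59 mm loose, 56 down. Origin: centre of its underside, z up, x along the diagonal to the red screw, y along that to the left one. Screws 73.5 mm from the centre, one near each corner; by each, a white line points to the cover's centre.

How it is judged:
On the way, in this order (a step that is already met when the one before it is completed fails the run):
1. the red wing is lined up with its white line while the opposite wing is still loose (angle between the x axis of wing_red and the x axis of cover, either way round below 0.3 rad and angle between the x axis of wing_opposite and the x axis of cover, either way round above 0.9 rad), for 0.2 s.
2. then the opposite wing is lined up with its white line too (angle between the x axis of each of wing_red, wing_opposite and the x axis of cover, either way round below 0.3 rad), for 0.2 s.
At the end, for the whole second after the job is handed in: The red wing and the one diagonally opposite both lie within 0.3 rad (17 degrees) of the cover's diagonal, that is of their white lines; the other two wings are still more than 0.9 rad (52 degrees) from theirs (all of step 2 and angle between the x axis of each of wing_left, wing_right and the y axis of cover, either way round above 0.9 rad); the robot touches nothing.
It fails at once if one of the two screws to be left loose is turned towards its line (to within 0.9 rad, 52 degrees, of it) (angle between the x axis of any of wing_left, wing_right and the y axis of cover, either way round below 0.9 rad).
It also fails if it takes over 42 s, if anything falls off the work surface, if the arm or the gripper's body presses on something with over 40 N, if the wrist force passes 120 N, or if a joint passes its speed limit or range.

## Working session

There is one attempt and no reset: what is moved stays moved. The work goes in short steps, Python scripts to look and compute and a tool call to move; the robot and the scene stay as the last step left them, time stands still between calls to the robot, and variables do not carry over. Pictures are saved under pics/ and viewed, at most 10 in all, crops included, and the job is handed in when it is done.

Besides the shell and the picture viewer there is one more tool, called as name(argument=value, ...) on one line, values as JSON. apply_moves: Moves the arm, as the interface text tells. Its arguments: {"type":"object","properties":{"series":{"type":"array","items":{"type":"number"}},"newtons":{"type":"number"}},"required":["series"]}

```bash
mkdir -p pics; python3 - <<'E'
from station import monitor, optics
import cv2,numpy as np
np.set_printoptions(precision=4,suppress=True)
s=monitor.get_state();print(s['time'],s['ee_pos'],s['orientation'],s['finger_gap'])
for n in("top","scene"):
    p,d=optics.camera(n);np.savez(f'pics/{n}0.npz',p=p,d=d)
    cv2.imwrite(f'pics/{n}0.png',p[:,:,::-1]);print(n,optics.camera_params(n))
print(optics.camera_params("wrist"))
E
```

```text
0.0 [ 0.2346 -0.4971  0.2308] [-0.0006  0.9758  0.2186 -0.0001] 0.9969118380678484
top {'K': array([[419.7901,   0.    , 263.1227],
       [  0.    , 419.7901, 186.6015],
       [  0.    ,   0.    ,   1.    ]]), 'origin': array([ 0.3725, -0.31  ,  0.9387]), 'orientation': array([ 0.0515, -0.7043,  0.7051, -0.0653])}
scene {'K': array([[355.7631,   0.    , 256.1735],
       [  0.    , 355.7631, 194.3419],
       [  0.    ,   0.    ,   1.    ]]), 'origin': array([ 0.0541, -0.8641,  0.4961]), 'orientation': array([-0.4927,  0.8063, -0.2806,  0.1688])}
{'K': array([[297.3186,   0.    , 259.3372],
       [  0.    , 297.3186, 190.2066],
       [  0.    ,   0.    ,   1.    ]]), 'tool_from_camera': array([[ 0.0005, -0.9509, -0.3094,  0.0792],
       [ 1.    ,  0.0007, -0.0006,  0.0001],
       [ 0.0008, -0.3094,  0.9509, -0.1429],
       [ 0.    ,  0.    ,  0.    ,  1.    ]])}
```

View pics/top0.png

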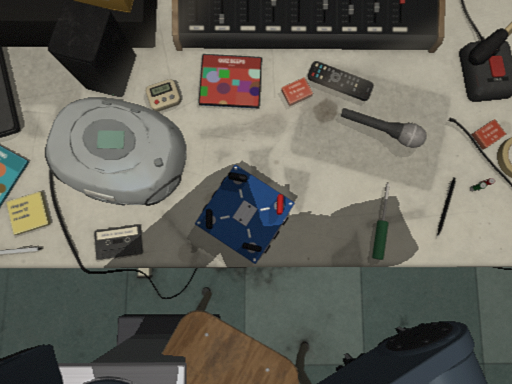

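The top view shows the blue cover at about (245,213). The red wing is at (280,205) and its opposite is black at (210,217). The wings to leave loose are at (238,175) and (252,247). Next I'll enlarge and project these.

```bash
cat > h.py <<'E'
import numpy as np,cv2
from station import monitor,optics
from scipy.spatial.transform import Rotation as R
np.set_printoptions(precision=4,suppress=True)
def rot(q): return R.from_quat([q[1],q[2],q[3],q[0]]).as_matrix()
def plane(n,uv,z):
    c=optics.camera_params(n);M=rot(c['orientation']);o=np.array(c['origin'])
    uv=np.atleast_2d(uv).astype(float);r=np.c_[uv,np.ones(len(uv))]@np.linalg.inv(c['K']).T@M.T
    return o+r*((z-o[2])/r[:,2])[:,None]
E
python3 - <<'E'
from h import *
a=np.load('pics/top0.npz');p=a['p'];d=a['d']
c=p[150:275,180:310,::-1];cv2.imwrite('pics/crop1.png',cv2.resize(c,None,fx=4.5,fy=4.5,interpolation=cv2.INTER_CUBIC))
h=cv2.cvtColor(p,cv2.COLOR_RGB2HSV)
print(plane('top',[[280,205],[210,217],[238,175],[252,247],[245,213]],.07))
sc=np.load('pics/scene0.npz')['p']; cv2.imwrite('pics/s.png',sc[:,:,::-1])
E
```

```text
[[ 0.4786 -0.3624  0.07  ]
 [ 0.4537 -0.2172  0.07  ]
 [ 0.5422 -0.2744  0.07  ]
 [ 0.3921 -0.3042  0.07  ]
 [ 0.4619 -0.2895  0.07  ]]
```

View pics/crop1.png

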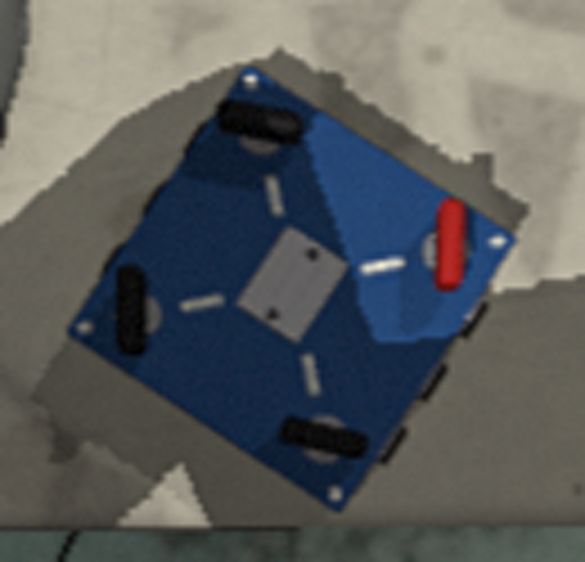

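View pics/scene0.png

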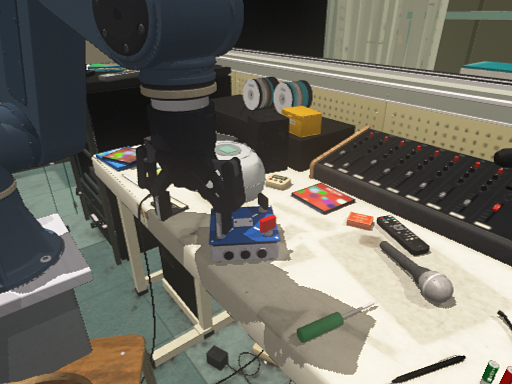

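The crop shows the white corner dots at about (497,241), (84,327), (250,78) and (335,493). The red and opposite wings run nearly vertical, about 80° from their lines. The scene view shows the gripper hanging above and near the box.

```bash
cat > m.py <<'E'
from h import *
def measure(tag=None):
    p,d=optics.camera('top')
    if tag: cv2.imwrite(f'pics/{tag}.png',cv2.resize(p[150:275,180:310,::-1],None,fx=4.5,fy=4.5,interpolation=cv2.INTER_CUBIC))
    return p
E
python3 - <<'E'
from h import *
p=np.load('pics/top0.npz')['p'];h=cv2.cvtColor(p,cv2.COLOR_RGB2HSV)
def c2p(x): return np.array(x,float)/4.5+[180-.39,150-.39]
D=plane('top',c2p([[497,241],[84,327],[250,78],[335,493]]),.059)
print(D,D.mean(0)); v=D[0]-D[1];w=D[2]-D[3]
print('len',np.linalg.norm(v),np.linalg.norm(w),'ang',np.degrees(np.arctan2(v[1],v[0])),np.degrees(np.arctan2(w[1],w[0]))-90)
L=plane('top',c2p([[403,263],[360,268],[182,305],[223,299],[273,177],[278,213],[314,394],[307,355]]),.059)
v=L[0]-L[2];print('line',L.mean(0),np.degrees(np.arctan2(v[1],v[0])))
S=slice(150,275),slice(180,310)
H=h[S];red=((H[...,0]<8)|(H[...,0]>172))&(H[...,1]>150)&(H[...,2]>70)
blk=(p[S].max(2)<45)
for nm,m in(('red',red),('blk',blk)):
    n,lab,st,ce=cv2.connectedComponentsWithStats(m.astype(np.uint8))
    for i in range(1,n):
        if st[i,4]<60: continue
        pts=np.argwhere(lab==i)[:,::-1]+[180,150]
        W=plane('top',pts,.098)[:,:2];c=W.mean(0);u=np.linalg.svd(W-c,full_matrices=False)[2][0]
        print(nm,st[i],c,np.degrees(np.arctan2(u[1],u[0]))%180,np.ptp((W-c)@u))
E
```

```text
[[ 0.4839 -0.3843  0.059 ]
 [ 0.4437 -0.1918  0.059 ]
 [ 0.5619 -0.2678  0.059 ]
 [ 0.3674 -0.3084  0.059 ]] [ 0.4642 -0.2881  0.059 ]
len 0.19668001280340555 0.19867408151687455 ang -78.22005602880793 -78.22362664685093
line [ 0.4637 -0.2885  0.059 ] -79.22880190450593
red [ 97  44   6  21 114] [ 0.4776 -0.3597] 177.39537007596422 0.04089339285346423
blk [ 48  22  20  11 154] [ 0.5329 -0.2738] 77.05616674550339 0.04007600105743239
blk [ 25  59   8  21 149] [ 0.4474 -0.2175] 0.8130156031104434 0.04013300560934832
blk [ 61  92  21  10 125] [ 0.3916 -0.3028] 78.20182291651565 0.03960284165612907
```

apply_moves(series=[0, 0, 0, 0.87, 0, 0, 0, 0, 0.87, 0, 0, 0, 0, 0.87, 0, 0, 0, 0, 0.87, 0, 0, 0, 0, 0.87, 0, 0, 0, 0, 0.87, 0, 0, 0, 0, 0.87, 0, 0, 0, 0, 0, 0], newtons=50)

```text
time: 1.1
ee_pos: [0.2346, -0.4973, 0.231]
orientation: [-0.0, 1.0, -0.023, -0.0]
contact_force: [-0.3, -0.2, 0.3]
finger_gap: 0.501
finger_force: 0.0
```

```bash
cat > go.py <<'E'
import sys
from h import *
# target x y z yaw(deg) -> shares
t=list(map(float,sys.argv[1:5]));s=monitor.get_state();M=rot(s['orientation'])
e=M.T@(np.array(t[:3])-s['ee_pos']);y=np.degrees(np.arctan2(M[1,0],M[0,0]))
print(s['time'],s['ee_pos'],'yaw',y,'j6',s['joints'][5],'gap',s['finger_gap'],'F',s['contact_force'])
print('shares xyz',e/.025,'roll',np.radians((y-t[3]+180)%360-180)/.08,'tilt',M[:,2])
E
python3 go.py .4783 -.3599 .15 -2.6
```

```text
1.1 [ 0.2346 -0.4973  0.231 ] yaw -2.6329450486969956 j6 0.40214487038217983 gap 0.5014864203868435 F [-0.3473 -0.188   0.261 ]
shares xyz [ 9.4853 -5.9347  3.2422] roll -0.007187494649906857 tilt [-0.0002  0.0005 -1.    ]
```

apply_moves(series=[0.8, -0.5, 0, 0, 0, 0.8, -0.5, 0, 0, 0, 0.8, -0.5, 0, 0, 0, 0.8, -0.5, 0, 0, 0, 0.8, -0.5, 0, 0, 0, 0.8, -0.5, 0, 0, 0, 0.8, -0.5, 0, 0, 0, 0.8, -0.5, 0, 0, 0])

```text
time: 2.1
ee_pos: [0.3997, -0.4044, 0.2311]
orientation: [-0.0, 1.0, -0.022, -0.0]
contact_force: [-0.0, 0.6, 0.8]
finger_gap: 0.502
finger_force: 0.0
```

apply_moves(series=[0.8, -0.5, 0.6, 0, 0, 0.8, -0.5, 0.6, 0, 0, 0.8, -0.5, 0.6, 0, 0, 0.69, -0.43, 0.6, 0, 0, 0, 0, 0.6, 0, 0, 0, 0, 0, 0, 0])

```text
time: 2.85
ee_pos: [0.4777, -0.3601, 0.155]
orientation: [-0.001, 1.0, -0.023, -0.001]
contact_force: [-0.8, -0.0, -0.3]
finger_gap: 0.5
finger_force: 0.0
```

```bash
python3 go.py .4783 -.3599 .070 -2.6; python3 - <<'E'
from h import *
p,d=optics.camera('wrist');cv2.imwrite('pics/w1.png',p[:,:,::-1])
E
```

```text
2.85 [ 0.4777 -0.3601  0.155 ] yaw -2.6379246369431035 j6 0.8933055515947278 gap 0.4999011306821016 F [-0.7972 -0.0003 -0.3044]
shares xyz [ 0.0299 -0.0045  3.3986] roll -0.008273872278507809 tilt [-0.002   0.0015 -1.    ]
```

View pics/w1.png

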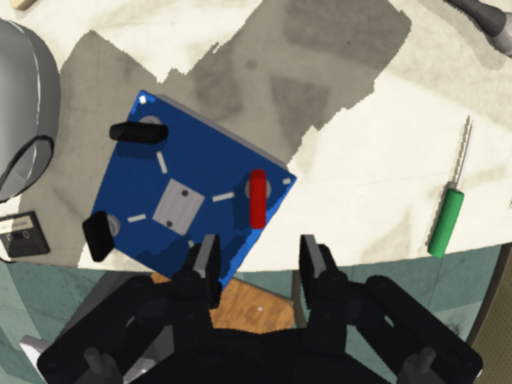

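The wrist view shows the red wing at column 258, which is midway between the fingers, and parallel to the pads. I'll go down and grip it.

apply_moves(series=[0.03, 0, 0.7, 0, 0, 0, 0, 0.7, 0, 0, 0, 0, 0.7, 0, 0, 0, 0, 0.7, 0, 0, 0, 0, 0.6, 0, 0, 0, 0, 0, 0, 0, 0, 0, 0, 0, 0.9, 0, 0, 0, 0, 0.9])

```text
time: 3.9
ee_pos: [0.4795, -0.3589, 0.0718]
orientation: [-0.001, 1.0, -0.024, -0.0]
contact_force: [3.9, 4.7, 11.6]
finger_gap: 0.13
finger_force: 51.6
```

apply_moves(series=[0, 0, 0, 0, 0.9, 0, 0, 0, 0, 0.9, 0, 0, 0, 0, 0.9, 0, 0, 0, 0, 0.9])

```text
time: 4.4
ee_pos: [0.4796, -0.3589, 0.072]
orientation: [-0.001, 1.0, -0.023, 0.0]
contact_force: [1.4, 11.4, 4.1]
finger_gap: 0.126
finger_force: 50.5
```

```bash
python3 go.py .4783 -.3599 .070 -78.2
```

```text
4.4 [ 0.4796 -0.3589  0.072 ] yaw -2.664455429133581 j6 0.8949851497619877 gap 0.12609352416334407 F [ 1.3808 11.3635  4.1416]
shares xyz [-0.0513  0.0421  0.0784] roll 16.47929943810683 tilt [ 0.0002  0.0021 -1.    ]
```

apply_moves(series=[0, 0, 0, 0.9, 0.9, 0, 0, 0, 0.9, 0.9, 0, 0, 0, 0.9, 0.9, 0, 0, 0, 0.9, 0.9, 0, 0, 0, 0.9, 0.9, 0, 0, 0, 0.9, 0.9, 0, 0, 0, 0.9, 0.9, 0, 0, 0, 0.9, 0.9])

```text
time: 5.4
ee_pos: [0.4797, -0.3582, 0.0712]
orientation: [-0.002, 0.952, -0.307, -0.001]
contact_force: [5.1, 12.2, -3.2]
finger_gap: 0.131
finger_force: 49.4
```

```bash
python3 go.py .4783 -.3599 .070 -78.2
```

```text
5.4 [ 0.4797 -0.3582  0.0712] yaw -35.78145604579337 j6 1.47309467460279 gap 0.13074089760712052 F [ 5.13   12.2479 -3.2216]
shares xyz [-0.0071  0.0878  0.0471] roll 9.254290698785505 tilt [-0.0001  0.0033 -1.    ]
```

apply_moves(series=[0, 0, 0.01, 0.9, 0.9, 0, 0, 0.01, 0.9, 0.9, 0, 0, 0.01, 0.9, 0.9, 0, 0, 0.01, 0.9, 0.9, 0, 0, 0.01, 0.9, 0.9, 0, 0, 0.01, 0.9, 0.9, 0, 0, 0.01, 0.9, 0.9, 0, 0, 0.01, 0.9, 0.9])

```text
time: 6.4
ee_pos: [0.4804, -0.358, 0.0699]
orientation: [-0.002, 0.825, -0.565, -0.0]
contact_force: [7.7, 16.0, 3.3]
finger_gap: 0.134
finger_force: 50.5
```

apply_moves(series=[0, 0, 0, 0.9, 0.9, 0, 0, 0, 0.9, 0.9, 0, 0, 0, 0.3, 0.9, 0, 0, 0, 0, 0.9, 0, 0, 0, 0, 0.9])

```text
time: 7.02
ee_pos: [0.4807, -0.3579, 0.0697]
orientation: [-0.002, 0.776, -0.631, -0.0]
contact_force: [9.3, 14.4, 0.1]
finger_gap: 0.13
finger_force: 49.9
```

```bash
python3 go.py .4783 -.3599 .070 -78.2
```

```text
7.025 [ 0.4807 -0.3579  0.0697] yaw -78.29693573835013 j6 2.2149191596218776 gap 0.13029880853356735 F [ 9.3096 14.4158  0.1104]
shares xyz [ 0.0571  0.1087 -0.0143] roll -0.02114809746326486 tilt [ 0.0017  0.0033 -1.    ]
```

apply_moves(series=[0, 0, 0, 0, 0, 0, 0, 0, 0, 0, 0, 0, 0, 0, 0, 0, 0, -0.6, 0, 0, 0, 0, -0.8, 0, 0, 0, 0, -0.8, 0, 0, 0, 0, -0.8, 0, 0, 0, 0, -0.6, 0, 0])

```text
time: 8.02
ee_pos: [0.4795, -0.3606, 0.1612]
orientation: [0.0, 0.776, -0.631, 0.001]
contact_force: [-0.3, 1.2, -0.1]
finger_gap: 0.501
finger_force: 0.0
```

apply_moves(series=[0, 0, 0, -0.98, 0, 0, 0, 0, -0.98, 0, 0, 0, 0, -0.98, 0, 0, 0, 0, -0.98, 0, 0, 0, 0, -0.98, 0, 0, 0, 0, -0.98, 0, 0, 0, 0, -0.98, 0, 0, 0, 0, -0.98, 0])

```text
time: 9.02
ee_pos: [0.4792, -0.3604, 0.1598]
orientation: [0.0, 0.933, -0.36, 0.0]
contact_force: [-0.0, 0.1, 0.7]
finger_gap: 0.502
finger_force: 0.0
```

apply_moves(series=[0, 0, 0, -0.98, 0, 0, 0, 0, -0.98, 0, 0, 0, 0, -0.98, 0, 0, 0, 0, -0.98, 0, 0, 0, 0, -0.98, 0, 0, 0, 0, -0.98, 0, 0, 0, 0, -0.98, 0, 0, 0, 0, -0.98, 0])

```text
time: 10.02
ee_pos: [0.4793, -0.3604, 0.1598]
orientation: [0.0, 0.999, -0.055, 0.0]
contact_force: [-0.2, -0.1, 0.2]
finger_gap: 0.498
finger_force: 0.0
```

```bash
python3 go.py .449 -.216 .15 0.8;  python3 - <<'E'
from h import *
p,d=optics.camera('wrist');cv2.imwrite('pics/w2.png',p[:,:,::-1])
E
```

```text
10.025 [ 0.4793 -0.3604  0.1598] yaw -6.273038750499109 j6 0.9579269862199324 gap 0.4975637303794502 F [-0.2467 -0.0616  0.2399]
shares xyz [-1.835  -5.6089  0.3922] roll -1.5430976789669395 tilt [ 0.0001 -0.0001 -1.    ]
```

View pics/w2.png

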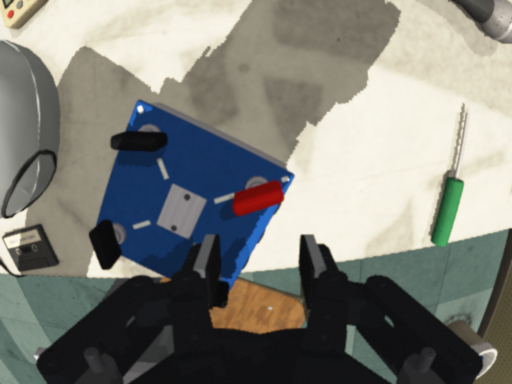

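The red wing at (258,198) now lies along its white line. Next is the opposite wing.

apply_moves(series=[0, 0, 0, -0.77, 0, 0, 0, 0, -0.77, 0, -0.19, -0.965, 0, 0, 0, -0.19, -0.965, 0, 0, 0, -0.19, -0.965, 0, 0, 0, -0.19, -0.965, 0, 0, 0, -0.19, -0.965, 0, 0, 0, -0.18, -0.965, 0, 0, 0])

```text
time: 11.08
ee_pos: [0.4492, -0.2152, 0.1598]
orientation: [0.0, 1.0, 0.005, 0.0]
contact_force: [0.3, 0.1, -0.8]
finger_gap: 0.497
finger_force: 0.0
```

apply_moves(series=[0, 0, 0, 0, 0, 0, 0, 0, 0, 0])

```text
time: 11.32
ee_pos: [0.4498, -0.2166, 0.1597]
orientation: [0.0, 1.0, 0.005, 0.0]
contact_force: [0.1, -0.0, 0.3]
finger_gap: 0.499
finger_force: 0.0
```

```bash
python3 go.py .449 -.216 .070 0.8;  python3 - <<'E'
from h import *
p,d=optics.camera('wrist');cv2.imwrite('pics/w3.png',p[:,:,::-1])
E
```

```text
11.325 [ 0.4498 -0.2166  0.1597] yaw 0.6103730573932133 j6 1.0182821412503695 gap 0.49915512389193856 F [ 0.115  -0.005   0.2593]
shares xyz [-0.0333 -0.0252  3.5863] roll -0.041370181237235744 tilt [ 0.0007 -0.0005 -1.    ]
```

View pics/w3.png

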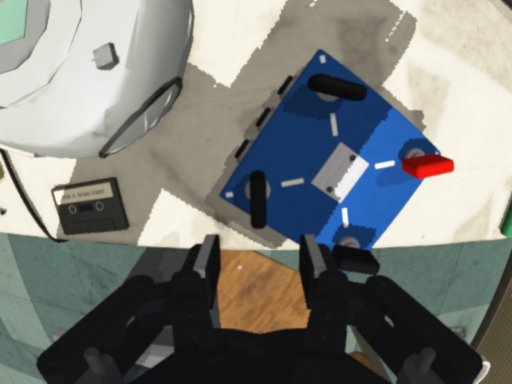

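The opposite wing at (259,200) is centred between the fingers and parallel to the pads. I'll go down and grip it.

apply_moves(series=[0, 0, 0.7, 0, 0, 0, 0, 0.7, 0, 0, 0, 0, 0.7, 0, 0, 0, 0, 0.7, 0, 0, 0, 0, 0.7, 0, 0, 0, 0, 0, 0, 0, 0, 0, 0, 0, 0.9, 0, 0, 0, 0, 0.9])

```text
time: 12.38
ee_pos: [0.4496, -0.2155, 0.0724]
orientation: [-0.001, 1.0, 0.005, 0.0]
contact_force: [4.4, 4.8, 4.2]
finger_gap: 0.132
finger_force: 50.9
```

apply_moves(series=[0, 0, 0, 0, 0.9, 0, 0, 0, 0, 0.9, 0, 0, 0, 0, 0.9])

```text
time: 12.75
ee_pos: [0.4498, -0.2155, 0.0725]
orientation: [-0.0, 1.0, 0.005, 0.0]
contact_force: [1.8, 4.2, 2.5]
finger_gap: 0.129
finger_force: 50.6
```

```bash
python3 go.py .4483 -.2168 .070 -78.2
```

```text
12.75 [ 0.4498 -0.2155  0.0725] yaw 0.6302048603794456 j6 1.0182046613647513 gap 0.12898212289549885 F [1.7998 4.2338 2.5438]
shares xyz [-0.0591  0.0513  0.1014] roll 17.19808281044073 tilt [ 0.0007  0.0006 -1.    ]
```

apply_moves(series=[0, 0, 0.005, 0.9, 0.9, 0, 0, 0.005, 0.9, 0.9, 0, 0, 0.005, 0.9, 0.9, 0, 0, 0.005, 0.9, 0.9, 0, 0, 0.005, 0.9, 0.9, 0, 0, 0.005, 0.9, 0.9, 0, 0, 0.005, 0.9, 0.9, 0, 0, 0.005, 0.9, 0.9])

```text
time: 13.75
ee_pos: [0.4497, -0.2145, 0.0714]
orientation: [-0.001, 0.96, -0.28, -0.0]
contact_force: [4.2, 14.4, 4.2]
finger_gap: 0.129
finger_force: 50.9
```

apply_moves(series=[0, 0, 0.005, 0.9, 0.9, 0, 0, 0.005, 0.9, 0.9, 0, 0, 0.005, 0.9, 0.9, 0, 0, 0.005, 0.9, 0.9, 0, 0, 0.005, 0.9, 0.9, 0, 0, 0.005, 0.9, 0.9, 0, 0, 0.005, 0.9, 0.9, 0, 0, 0.005, 0.9, 0.9])

```text
time: 14.75
ee_pos: [0.4501, -0.2137, 0.0704]
orientation: [-0.002, 0.841, -0.541, -0.0]
contact_force: [8.7, 20.8, 3.9]
finger_gap: 0.132
finger_force: 50.8
```

apply_moves(series=[0, 0, 0, 0.9, 0.9, 0, 0, 0, 0.9, 0.9, 0, 0, 0, 0.9, 0.9, 0, 0, 0, 0.1, 0.9, 0, 0, 0, 0, 0.9, 0, 0, 0, 0, 0.9])

```text
time: 15.5
ee_pos: [0.4504, -0.2135, 0.0702]
orientation: [-0.002, 0.776, -0.631, -0.001]
contact_force: [10.6, 22.3, -0.4]
finger_gap: 0.13
finger_force: 50.0
```

```bash
python3 go.py .4483 -.2168 .070 -78.2
```

```text
15.5 [ 0.4504 -0.2135  0.0702] yaw -78.2327954433485 j6 2.394293455204024 gap 0.13012407124526587 F [10.6385 22.3322 -0.4345]
shares xyz [0.1109 0.1071 0.0063] roll -0.007154855826033516 tilt [ 0.0014  0.0033 -1.    ]
```

apply_moves(series=[0, 0, 0, 0, 0, 0, 0, 0, 0, 0, 0, 0, 0, 0, 0, 0, 0, -0.6, 0, 0, 0, 0, -0.9, 0, 0, 0, 0, -0.9, 0, 0, 0, 0, -0.9, 0, 0, 0, 0, -0.9, 0, 0])

```text
time: 16.5
ee_pos: [0.4494, -0.2161, 0.1766]
orientation: [-0.0, 0.776, -0.631, 0.0]
contact_force: [0.3, -1.0, -0.2]
finger_gap: 0.498
finger_force: 0.0
```

apply_moves(series=[0, 0, -0.9, 0, 0, 0, 0, -0.3, 0, 0, 0, 0, 0, 0, 0])

```text
time: 16.88
ee_pos: [0.4494, -0.216, 0.2051]
orientation: [-0.0, 0.776, -0.631, 0.0]
contact_force: [-0.2, 0.4, -0.1]
finger_gap: 0.497
finger_force: 0.0
```

```bash
python3 go.py .4483 -.2168 .070 -78.2;  python3 - <<'E'
from h import *
p,d=optics.camera('wrist');cv2.imwrite('pics/w4.png',p[:,:,::-1])
E
```

```text
16.875 [ 0.4494 -0.216   0.2051] yaw -78.20237160352754 j6 2.3943464677935897 gap 0.49689162845957474 F [-0.2409  0.4432 -0.146 ]
shares xyz [0.0192 0.0534 5.4057] roll -0.0005174036263426085 tilt [ 0.0006 -0.0004 -1.    ]
```

View pics/w4.png

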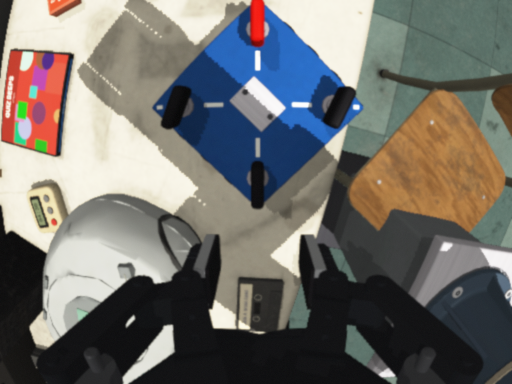

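The red wing at (258,22) and the opposite wing at (258,185) both lie on the diagonal with their lines. The other two, at (177,107) and (340,107), are still loose, and the gripper is clear.

```bash
python3 -c "
from station import finish_job
print(finish_job())"
```

```text
the job is handed in; nothing more can be done
None
```

The red wing screw and then the black one diagonally opposite were turned clockwise onto their white lines; the other two are still loose, the gripper is clear, and the job was handed in at about 17 s (no verdict was returned).

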